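# Pack the gift tray and set up the tester board

### The job

Things for a gift set and for the tester corner have been left mixed up along the front of the table: sort them. Pack the cardboard gift tray with the two loose sealed candle jars, one in each round well, and the wax tin in its oblong bay; set the open tester candle in the round well of the wooden tester board and the box of scent cards in that board's oblong bay. Each thing must stand the right way up, seated flat on the floor of its well or bay, and be let go; leave the candle snuffer and the ribbon spool where they lie.

Things in the scene. Friction and masses are not known exactly. Their poses are not given: they have to be found in the camera images.
- jar_a_mid (a point): Sealed jar A: one of two like, loose sealed candle jars with gold-coloured lid at the front of the table (the jars piled at the back stay there). Upright cylinder 69 mm across, 82 mm tall; this point is its centre, 41 mm above its underside; z is its upright axis. Either jar may take either well
- jar_b_mid (a point): Sealed jar B: one of two like, loose sealed candle jars with gold-coloured lid at the front of the table (the jars piled at the back stay there). Upright cylinder 69 mm across, 82 mm tall; this point is its centre, 41 mm above its underside; z is its upright axis. Either jar may take either well
- tester_mid (a point): The loose tester candle at the front of the table: an open glass without lid, wax and wick to be seen from above, upright cylinder 67 mm across, 74 mm tall. This point is its centre, 37 mm above its underside; z is its upright axis. Grasp round the glass
- tin_mid (a point): The loose flat golden wax tin, lid fixed shut: 60 mm along its x, 88 mm along its y, 22 mm high. This point is its centre, 11 mm above its underside; z up. Grasp across the 60 mm side
- cards_mid (a point): The loose flat clear-and-white box of scent cards, lid fixed shut: 64 mm along its x, 92 mm along its y, 18 mm high. This point is its centre, 9 mm above its underside; z up. Grasp across the 64 mm side
- gift_tray: Cardboard gift tray with white rim, 206 x 192 mm, rim 18 high. Fixed. Origin: centre of its underside; x runs along it from bay to well side. Wells and bay are 10 mm deep, floor at z = 4 mm, top at 14. Round wells 79 mm wide centred at (x, y) = (54, 48) and (54, -48); oblong bay centred at (-44, 0), 100 along x by 72 along y (the tin's long side goes along x), with a finger notch 52 wide, cut to the floor, beside each long side out to |y| = 74
- tester_board: Wooden tester board 206 x 116 mm. Fixed. Origin: centre of its underside; x runs along it from bay to well side. Wells and bay are 10 mm deep, floor at z = 4 mm, top at 14. One round well 77 mm wide centred at (x, y) = (54, 0); oblong bay centred at (-45.5, 0), 103 along x by 76 along y (the card box's long side goes along x), with a finger notch 55 wide, cut to the floor, beside each long side and out through the edge
- snuffer: Bystander, to be left alone: thin brass candle snuffer, 150 mm long along its x, 25 mm high at the cone; origin on the table under its middle. The wooden plinth behind it is fixed, 195 mm high, with its front corner near x = 0.51, y = -0.03 m, sides running back at 45 degrees to corners at y = 0.18 and -0.24 m, and a tall sign on top: carry things round in front of it
- ribbon_spool: Bystander, to be left alone: flat spool of grey ribbon, 60 mm across, 24 mm high; origin at the centre of its underside

How it is judged:
By the outcome, as a careful person would: the job done as asked, in the order asked, and still so for the second after the job is handed in, with the robot touching nothing.
It also fails if it takes over 136 s, if anything falls off the work surface, if the arm or the gripper's body presses on something with over 40 N, if the wrist force passes 120 N, or if a joint passes its speed limit or range.

### The arm

A 7-joint arm with a two-finger parallel gripper is mounted at the origin on a cart in front of the work surface, level with it; the furniture and walls round the work are solid. World frame = base frame: x ahead of the robot, y to its left, z up, the work surface at z = 0. Lengths are in m, angles in degrees, forces in N, time in s.
With the tool pointing down it reaches from about 0.425 to 1.025 m from the base axis. Payload 9.4 kg.
Tool frame: the origin (TCP) lies midway between the tips of the shut fingers; the grasp point (between the pads) lies 19 mm behind it; z points along the fingers, y is the line along which they close (so a half turn about z gives the same grasp; the last joint's range is limited). The gripper opens to 85 mm and grips with 20 to 120 N. Pads are 22 mm wide; open, the fingers measure 114 mm over their backs; the gripper's body (76 mm by 85 mm) begins 54 mm behind the grasp point. The pads swing forward as they close: fully open they stand 13 mm farther back than shut.
Start: joints at [61.553, 34.337, -0.143, 91.639, 0.103, 54.024, -4.572], TCP at [0.295, -0.662, 0.231] pointing down, gripper open.
Joint ranges: [-147.43, 147.43], [-19.82, 112.94], [-74.19, 73.91], [6.32, 146.72], [-59.91, 239.91], [6.04, 106.73], [-150.56, 150.56]. Speed limits (degrees/s): [127.2, 127.2, 172.46, 172.46, 180, 180, 180].

### API

Orientations are given as a 3x3 rotation matrix whose columns are the frame's x, y, z axes.
In Python, from rig import arm gives the robot as it stands.
- The arm moves only by the tool apply_moves, never from a script. Its argument "plan" is a list that holds one entry, the list of rows, each a list of 6 numbers: the shift along the tool's x, y, z scaled (see below), then the turn, a rotation vector about the tool's x, y, z scaled (see below). In form: [[[tx, ty, tz, ax, ay, az], ...]]. A call has 1 to 12 rows; each row shifts and turns the commanded pose from where the row before left it, along the tool's axes as they then stand; what a row does not reach is not made up. The controller multiplies each number of a shift by 3 cm and each number of a turn by 0.12 rad. A row lasts 1/10 s, in which the tool goes at most 50 mm and 8.59 degrees, less where a joint would pass 70% of its speed; a pose out of reach is approached as far as the arm can. A call with a number of a shift or a turn outside -1 to 1 is refused whole. A call with a gripper value outside its range is refused whole. "hand" is the opening, from 0 (shut) to 1 (fully open), set as the call begins (left out, the last holds). The fingers move at their own pace and stop on an object; the grip force is fixed at half the most. Time passes only in rows, so rows that do not move let the fingers close. It gives the time, the measured TCP pose, the force, the opening and the grip force at its end, in the units of the state.
- arm.get_state(): the state, without advancing time (a new reading comes with each control period).
- arm.snapshot(name): name is "scene" or "top"; returns a dict with "frame" (480x640x3 uint8, red, green, blue), "intrinsics" (3x3 intrinsics, pixels), "rvec" (rotation vector, rad) and "tvec" (3), from world to camera coordinates, as OpenCV has them. Camera axes: x right, y down, z forward; pixel columns grow to the right and rows downward; lengths in m; the calibration is good to about 2 mm. A picture is of the moment at which its call begins. There is no depth.
- arm.hand_in(): hands the job in; it is judged then, once.
Trained networks look in the newest picture that a camera, given by its name, has taken for a name from the list of things; names that differ only in an ending like _2 or _b are one class to them, and where a whole thing is asked for, a point or a joint stands for the part that bears it (a point fixed in the world has none). Each returns a list of dicts, best first, with "p" (0 to 1); they miss things now and then, are a little off and sometimes report something else, mostly with a low value. They report only what shows in the picture. A call takes as long as a camera call.
- arm.search_frame(camera, query): "pixel" ([column, row] in pixels, amid what is visible of it).
The state is a dict: "clock": time; "joint_pos": joint angles; "qvel": joint speeds; "effort": joint torques, N m; "tcp_pos": TCP position; "tool_rot": TCP orientation; "force": force on the tool from outside, world axes, zero at the start; "torque": the same for the moment, N m; "finger_gap": opening from 0.0 (shut) to 1.0 (fully open); "grip_force": force on a finger pad.
Only numpy, scipy, OpenCV 4.12 (cv2) and the standard library are available. Lean on these libraries where they do the work, as an engineer would, in place of code of your own. Each camera call takes 0.05 s, during which the arm holds its last target. There are 200 camera calls.

## Working session

There is one attempt and no reset: what is moved stays moved. The work goes in short steps, Python scripts to look and compute and a tool call to move; the robot and the scene stay as the last step left them, time stands still between calls to the robot, and variables do not carry over. Pictures are saved under pics/ and viewed, at most 14 in all, crops included, and the job is handed in when it is done.

Besides the shell and the picture viewer there is one more tool, called as name(argument=value, ...) on one line, values as JSON. apply_moves: Moves the arm, as the interface text tells. Shifts and turns lie within -1 to 1; 1 stands for 3 cm of shift or 0.12 rad of turn. Its arguments: {"type":"object","properties":{"plan":{"type":"array","items":{"type":"array","items":{"type":"array","items":{"type":"number","minimum":-1,"maximum":1}}}},"hand":{"type":"number"}},"required":["plan"]}

```bash
mkdir -p pics
cat > h.py <<'E'
import numpy as np,cv2
from rig import arm
def snap(c,fn=None):
    s=arm.snapshot(c)
    if fn: cv2.imwrite('pics/'+fn,cv2.cvtColor(s['frame'],cv2.COLOR_RGB2BGR))
    return s
def ray(s,px,z):
    K=np.array(s['intrinsics']);R=cv2.Rodrigues(np.array(s['rvec'],float))[0];t=np.array(s['tvec'],float).ravel()
    d=R.T@np.linalg.inv(K)@np.array([px[0],px[1],1.]);c=-R.T@t
    return c+d*(z-c[2])/d[2]
def proj(s,P):
    return cv2.projectPoints(np.array(P,float).reshape(-1,3),np.array(s['rvec'],float),np.array(s['tvec'],float),np.array(s['intrinsics'],float),None)[0].reshape(-1,2)
E
python3 - <<'E'
from h import *
Z=dict(jar_a_mid=.041,tester_mid=.037,tin_mid=.011,cards_mid=.009,gift_tray=.01,tester_board=.01,snuffer=.01,ribbon_spool=.012)
for c in('top','scene'):
    s=snap(c,c+'0.png');print(c,'cam',ray(s,(320,240),0).round(3))
    for q,z in Z.items():
        for r in arm.search_frame(c,q)[:5]:print(q,np.round(r['pixel']),round(r['p'],2),ray(s,r['pixel'],z)[:2].round(3))
st=arm.get_state();print(st['tool_rot'],st['tcp_pos'],st['clock'])
E
```

```text
top cam [ 0.488 -0.01   0.   ]
jar_a_mid [448. 301.] 0.89 [ 0.359 -0.256]
tester_mid [321. 257.] 0.76 [ 0.445 -0.011]
tin_mid [376. 276.] 0.59 [ 0.413 -0.123]
cards_mid [252. 276.] 0.81 [0.412 0.126]
cards_mid [448. 300.] 0.59 [ 0.366 -0.264]
gift_tray [469. 214.] 0.95 [ 0.542 -0.315]
tester_board [166. 212.] 0.84 [0.542 0.304]
tester_board [181. 296.] 0.16 [0.372 0.263]
snuffer [253. 205.] 0.66 [0.559 0.127]
snuffer [379. 276.] 0.43 [ 0.413 -0.127]
ribbon_spool [378. 212.] 0.93 [ 0.544 -0.128]
scene cam [ 0.501 -0.062  0.   ]
jar_a_mid [419. 202.] 0.76 [ 0.363 -0.262]
tester_mid [189. 350.] 0.73 [0.517 0.318]
tester_mid [328. 254.] 0.69 [ 0.446 -0.011]
tin_mid [368. 238.] 0.65 [ 0.412 -0.122]
tin_mid [277. 365.] 0.23 [0.383 0.24 ]
cards_mid [299. 319.] 0.83 [0.41  0.138]
gift_tray [364. 173.] 0.62 [ 0.541 -0.313]
gift_tray [420. 203.] 0.22 [ 0.372 -0.296]
tester_board [188. 351.] 0.91 [0.534 0.313]
tester_board [240. 290.] 0.64 [0.549 0.153]
tester_board [365. 174.] 0.5 [ 0.537 -0.311]
snuffer [244. 285.] 0.86 [0.55  0.139]
snuffer [363. 173.] 0.72 [ 0.54  -0.311]
snuffer [299. 319.] 0.51 [0.408 0.139]
snuffer [418. 204.] 0.38 [ 0.372 -0.289]
snuffer [278. 364.] 0.37 [0.381 0.238]
ribbon_spool [320. 211.] 0.75 [ 0.548 -0.129]
[[ 9.13161275e-01  4.07598436e-01 -2.60399817e-05]
 [ 4.07598436e-01 -9.13161275e-01 -2.85942874e-06]
 [-2.49442015e-05 -8.00273621e-06 -1.00000000e+00]] [ 0.29547811 -0.6620364   0.2312873 ] 0.9
```

View pics/top0.png

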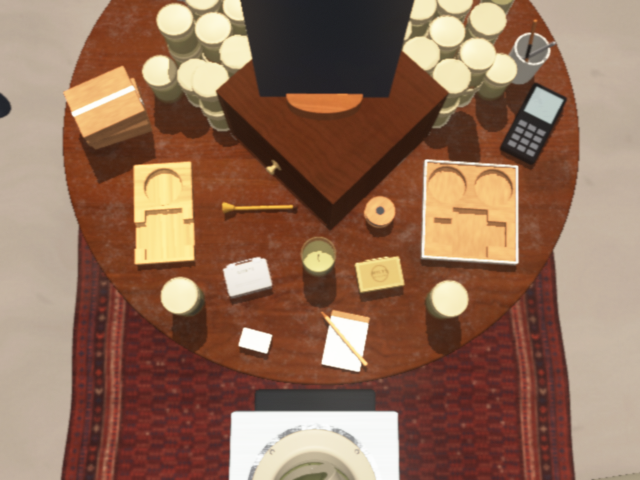

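View pics/scene0.png

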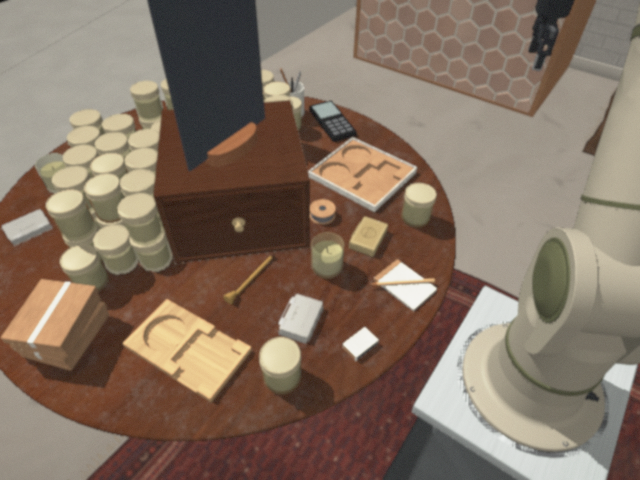

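The top view shows the gift tray at (470,212), the board at (164,214), jars at (182,297) and (448,300), the tester at (318,257), the tin at (380,274) and the cards at (248,277). Next I fit projected models to the masks.

```bash
cat > fit.py <<'E'
from h import *
from scipy.optimize import minimize
def cyl(d,h):
    a=np.linspace(0,2*np.pi,48);c=np.c_[np.cos(a),np.sin(a)]*d/2
    return np.vstack([np.c_[c,0*a],np.c_[c,0*a+h]])
def box(x,y,h):return np.array([[i*x/2,j*y/2,k*h] for i in(-1,1) for j in(-1,1) for k in(0,1)])
def place(m,p,z0=0):
    c,s=np.cos(p[2]),np.sin(p[2]);return np.c_[m[:,:2]@np.array([[c,s],[-s,c]])+p[:2],m[:,2]+z0]
S=4
def hull(s,P,o):return cv2.convexHull(((proj(s,P)-o)*S*16).astype(np.int32))
def fit(s,m,p0,thr,yaw=True,z0=0,pad=22):
    pr=proj(s,place(m,p0,z0));o=np.floor(pr.min(0))-pad;w=np.ceil(pr.max(0)-o+pad).astype(int)
    o=o.astype(int);crop=s['frame'][o[1]:o[1]+w[1],o[0]:o[0]+w[0]]
    big=cv2.resize(crop,None,fx=S,fy=S,interpolation=cv2.INTER_CUBIC)
    oo=o-0.5+0.5/S
    mk=(big.min(2)*0+thr(big)).astype(np.uint8)
    mk=cv2.morphologyEx(mk,cv2.MORPH_OPEN,np.ones((9,9)))
    n,l,st,ce=cv2.connectedComponentsWithStats(mk)
    ctr=(proj(s,place(m,p0,z0)).mean(0)-oo)*S
    k=min(range(1,n),key=lambda i:np.hypot(*(ce[i]-ctr))-0.02*np.sqrt(st[i,4]) if st[i,4]>300 else 1e9)
    cs,_=cv2.findContours((l==k).astype(np.uint8),0,2);mk=cv2.drawContours(np.zeros_like(mk),cs,-1,1,-1)
    def cost(q):
        p=np.array([q[0]/1000,q[1]/1000,q[2]/100 if yaw else p0[2]])
        h=cv2.fillPoly(np.zeros_like(mk),[hull(s,place(m,p,z0),oo)],1,shift=4)
        return 1-(h&mk).sum()/(h|mk).sum()
    q0=np.array([p0[0]*1000,p0[1]*1000,p0[2]*100])
    sx=q0+np.array([[0,0,0],[8,0,0],[0,8,0],[0,0,10]])
    r=minimize(cost,q0,method='Nelder-Mead',options=dict(initial_simplex=sx))
    sx=r.x+np.array([[0,0,0],[-4,0,0],[0,-4,0],[0,0,-6]])
    r=minimize(cost,r.x,method='Nelder-Mead',options=dict(initial_simplex=sx))
    p=np.array([r.x[0]/1000,r.x[1]/1000,r.x[2]/100 if yaw else p0[2]])
    vis=big[:,:,::-1].copy();cv2.drawContours(vis,cs,-1,(255,0,0),1)
    cv2.polylines(vis,[hull(s,place(m,p,z0),oo)],True,(0,255,0),1,shift=4)
    return p,1-r.fun,vis
E
cat > f1.py <<'E'
from fit import *
s=snap('top')
g=lambda t:lambda b:b[:,:,1]>t
J=[('jarR',cyl(.069,.082),(.36,-.258,0),g(125),False),('jarL',cyl(.069,.082),(.372,.263,0),g(125),False),
('tester',cyl(.067,.074),(.445,-.008,0),g(85),False),('tin',box(.060,.088,.022),(.413,-.124,.08),g(110),True),
('cards',box(.064,.092,.018),(.412,.126,.15),g(120),True),
('tray',box(.206,.192,.018),(.542,-.313,0),g(110),True),('board',box(.206,.116,.014),(.542,.306,0),g(100),True)]
T=[]
for n,m,p,t,y in J:
    p,i,v=fit(s,m,p,t,y);print(n,p[:2].round(4),'yaw',np.degrees(p[2]).round(1),'iou',round(i,3))
    f=min(198/v.shape[1],298/v.shape[0]);v=cv2.resize(v,None,fx=f,fy=f)
    c=np.zeros((300,200,3),np.uint8);c[:v.shape[0],:v.shape[1]]=v;T.append(c)
T.append(T[0]*0);cv2.imwrite('pics/fit.png',np.vstack([np.hstack(T[:4]),np.hstack(T[4:])]))
E
python3 f1.py
```

```text
jarR [ 0.361  -0.2509] yaw 0.0 iou 0.789
jarL [0.3653 0.2512] yaw 0.0 iou 0.782
tester [ 0.4476 -0.006 ] yaw 0.0 iou 0.912
tin [ 0.4181 -0.1276] yaw 9.7 iou 0.971
cards [0.412  0.1356] yaw 14.0 iou 0.905
tray [ 0.5487 -0.3163] yaw -3.5 iou 0.989
board [0.5436 0.309 ] yaw 4.8 iou 0.982
```

View pics/fit.png

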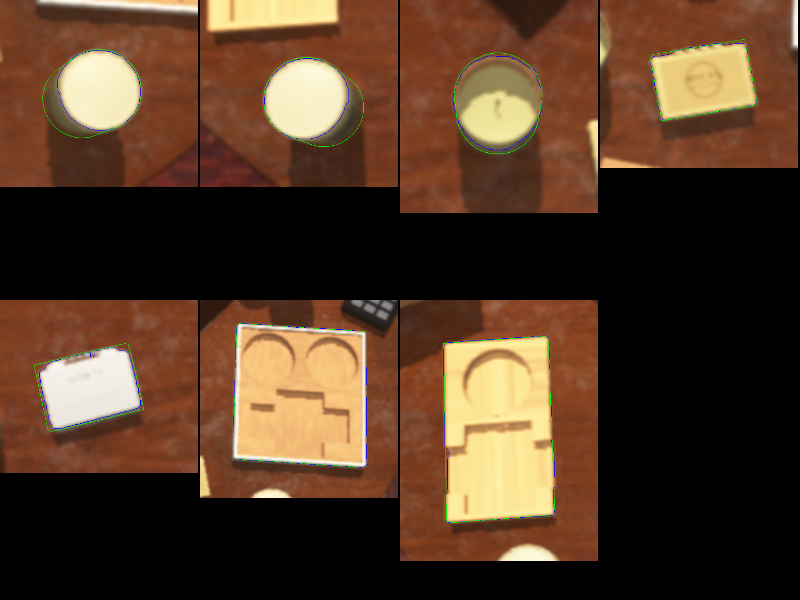

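The hulls (green) lie on the object outlines, so the fits are good: jar tops, tin, cards, tray and board all match. First I turn the tool so that it closes along world x.

apply_moves(plan=[[[0, 0, 0, 0, 0, -0.96], [0, 0, 0, 0, 0, -0.96], [0, 0, 0, 0, 0, -0.96], [0, 0, 0, 0, 0, -0.96], [0, 0, 0, 0, 0, -0.96], [0, 0, 0, 0, 0, -0.96], [0, 0, 0, 0, 0, -0.96], [0, 0, 0, 0, 0, -0.96], [0, 0, 0, 0, 0, -0.96], [0, 0, 0, 0, 0, -0.96]]], hand=1)

```text
clock: 1.95
tcp_pos: [0.2954, -0.6621, 0.2313]
tool_rot: [[-0.006, 1.0, -0.0], [1.0, 0.006, -0.0], [-0.0, -0.0, -1.0]]
force: [-0.4, -0.1, 0.1]
finger_gap: 1.004
grip_force: 0.0
```

```bash
cat > go.py <<'E'
import sys
from h import *
# go.py x y z psi : units of move in tool axes to reach target
st=arm.get_state();p=np.array(st['tcp_pos']);R=np.array(st['tool_rot'])
psi=np.degrees(np.arctan2(R[1,0],R[0,0]))
print('t',st['clock'],'tcp',p.round(4),'psi',psi.round(2),'tilt',R[:2,2].round(4),'gap',st['finger_gap'],'q7',np.round(st['joint_pos'][6],0),'F',np.round(st['force'],1))
a=list(map(float,sys.argv[1:]))
if a:
    d=R.T@(np.array(a[:3])-p)/.03
    print('units',d.round(2),'az',round(-((a[3]-psi+180)%360-180)/6.8755,2) if len(a)>3 else '')
E
python3 go.py .361 -.251 .16 90
```

```text
t 1.95 tcp [ 0.2954 -0.6621  0.2313] psi 90.32 tilt [-0.0001 -0.0001] gap 1.0035012857204746 q7 51.0 F [-0.4 -0.1  0.1]
units [13.69  2.26  2.37] az 0.05
```

apply_moves(plan=[[[1, 0.17, 0.15, 0, 0, 0], [1, 0.17, 0.15, 0, 0, 0], [1, 0.17, 0.15, 0, 0, 0], [1, 0.17, 0.15, 0, 0, 0], [1, 0.17, 0.15, 0, 0, 0], [1, 0.17, 0.15, 0, 0, 0], [1, 0.17, 0.15, 0, 0, 0], [1, 0.17, 0.15, 0, 0, 0], [1, 0.17, 0.15, 0, 0, 0], [1, 0.17, 0.15, 0, 0, 0], [1, 0.17, 0.15, 0, 0, 0], [1, 0.17, 0.15, 0, 0, 0]]])

```text
clock: 3.15
tcp_pos: [0.3565, -0.301, 0.1773]
tool_rot: [[-0.001, 1.0, 0.001], [1.0, 0.001, -0.0], [-0.0, 0.001, -1.0]]
force: [-0.1, 0.5, -0.5]
finger_gap: 1.0
grip_force: 0.0
```

```bash
python3 go.py .361 -.251 .12 90
```

```text
t 3.15 tcp [ 0.3565 -0.301   0.1773] psi 90.04 tilt [ 0.0005 -0.0004] gap 0.9997396208630241 q7 18.0 F [-0.1  0.5 -0.5]
units [1.67 0.15 1.91] az 0.01
```

apply_moves(plan=[[[0.85, 0.07, 0.4, 0, 0, 0], [0.8, 0.08, 0.4, 0, 0, 0], [0, 0, 0.5, 0, 0, 0], [0, 0, 0.5, 0, 0, 0], [0, 0, 0, 0, 0, 0]]])

```text
clock: 3.65
tcp_pos: [0.3605, -0.252, 0.1222]
tool_rot: [[-0.002, 1.0, -0.002], [1.0, 0.002, 0.001], [0.001, -0.002, -1.0]]
force: [0.3, -0.3, 0.3]
finger_gap: 0.999
grip_force: 0.0
```

```bash
python3 - <<'E'
from h import *
s=snap('top');t=s['frame'][250:350,395:505];s2=snap('scene');u=s2['frame'][130:240,350:480]
a=cv2.resize(t,(440,400),interpolation=2);b=cv2.resize(u,(350,296),interpolation=2)
c=np.zeros((400,790,3),np.uint8);c[:,:440]=a;c[:296,440:]=b;cv2.imwrite('pics/c1.png',c[:,:,::-1])
E
python3 go.py .361 -.251 .026 90
```

```text
t 3.75 tcp [ 0.3609 -0.2525  0.1234] psi 90.06 tilt [-0.0004  0.0001] gap 0.9967210244087287 q7 8.0 F [-0.5 -1.1  0.8]
units [0.05 0.01 3.25] az 0.01
```

View pics/c1.png

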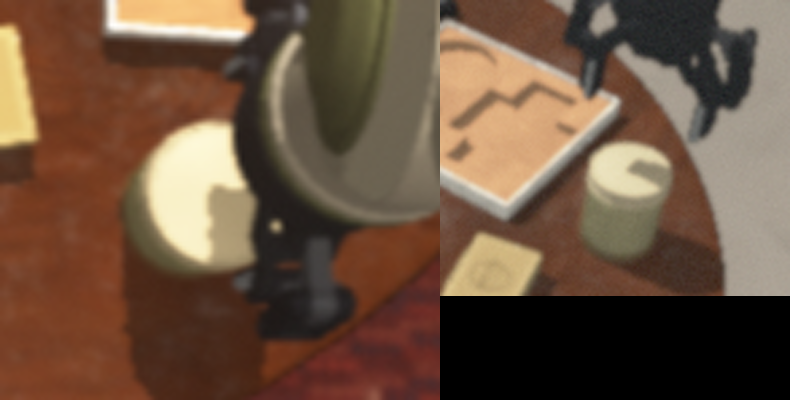

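The jar stands below the open fingers, lid centre near (195,200) in the crop, clear of both. I go down and grip.

apply_moves(plan=[[[0.05, 0, 0.5, 0, 0, 0], [0, 0, 0.5, 0, 0, 0], [0, 0, 0.5, 0, 0, 0], [0, 0, 0.5, 0, 0, 0], [0, 0, 0.5, 0, 0, 0], [0, 0, 0.5, 0, 0, 0], [0, 0, 0.25, 0, 0, 0], [0, 0, 0, 0, 0, 0]]])

```text
clock: 4.55
tcp_pos: [0.361, -0.2514, 0.0257]
tool_rot: [[-0.001, 1.0, -0.001], [1.0, 0.001, 0.0], [0.0, -0.001, -1.0]]
force: [-0.2, -0.0, -0.1]
finger_gap: 1.002
grip_force: 0.0
```

apply_moves(plan=[[[0, 0, 0, 0, 0, 0], [0, 0, 0, 0, 0, 0], [0, 0, 0, 0, 0, 0], [0, 0, 0, 0, 0, 0], [0, 0, 0, 0, 0, 0], [0, 0, 0, 0, 0, 0], [0, 0, 0, 0, 0, 0]]], hand=0)

```text
clock: 5.25
tcp_pos: [0.361, -0.2515, 0.0269]
tool_rot: [[-0.001, 1.0, 0.001], [1.0, 0.001, -0.001], [-0.001, 0.001, -1.0]]
force: [0.0, 0.7, 6.7]
finger_gap: 0.789
grip_force: 66.1
```

apply_moves(plan=[[[0, 0, -0.5, 0, 0, 0], [0, 0, -0.5, 0, 0, 0], [0, 0, -0.5, 0, 0, 0], [0, 0, 0, 0, 0, 0]]])

```text
clock: 5.65
tcp_pos: [0.3614, -0.2517, 0.0727]
tool_rot: [[0.0, 1.0, 0.003], [1.0, -0.0, -0.001], [-0.001, 0.003, -1.0]]
force: [0.5, -0.3, -3.6]
finger_gap: 0.784
grip_force: 68.2
```

```bash
python3 - <<'E'
from fit import *
s=snap('scene')
z=arm.get_state()['tcp_pos'][2]-.026
p,i,v=fit(s,cyl(.069,.082),(.361,-.251,0),lambda b:b[:,:,1]>95,False,z0=z);print(p,i,z)
cv2.imwrite('pics/c2.png',cv2.resize(v,(400,int(400*v.shape[0]/v.shape[1]))))
E
python3 go.py .5997 -.3675 .13 86.5
```

```text
[ 0.36890606 -0.26067782  0.        ] 0.7275340189518121 0.04581231209388398
t 5.7 tcp [ 0.3612 -0.2516  0.0718] psi 90.0 tilt [ 0.0023 -0.0009] gap 0.7850190080944165 q7 -1.0 F [ 0.3  0.  -3.8]
units [-3.86  7.95 -1.92] az 0.51
```

View pics/c2.png

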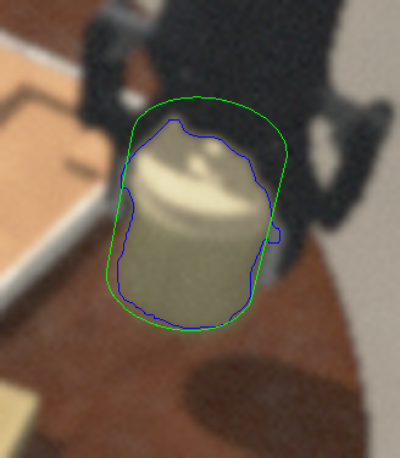

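The jar hangs level between the pads, lid near (200,190) in the crop, clear of the table. I carry it to the far well.

apply_moves(plan=[[[-0.43, 0.88, -0.05, 0, 0, 0.06], [-0.43, 0.88, -0.05, 0, 0, 0.06], [-0.43, 0.88, -0.05, 0, 0, 0.06], [-0.43, 0.88, 0, 0, 0, 0.06], [-0.43, 0.88, 0, 0, 0, 0.06], [-0.43, 0.88, 0, 0, 0, 0.06], [-0.43, 0.88, 0, 0, 0, 0.06], [-0.43, 0.88, 0, 0, 0, 0.06], [-0.43, 0.88, 0, 0, 0, 0], [0, 0, 0, 0, 0, 0], [0, 0, 0, 0, 0, 0]]])

```text
clock: 6.8
tcp_pos: [0.5944, -0.3732, 0.0735]
tool_rot: [[0.056, 0.998, -0.002], [0.998, -0.056, 0.001], [0.001, -0.002, -1.0]]
force: [-0.6, -0.0, -2.9]
finger_gap: 0.783
grip_force: 68.7
```

```bash
python3 go.py .5997 -.3675 .055 86.5
```

```text
t 6.8 tcp [ 0.5944 -0.3732  0.0735] psi 86.77 tilt [-0.0022  0.0011] gap 0.7833099991893984 q7 6.0 F [-0.6 -0.  -2.9]
units [0.2  0.17 0.62] az 0.04
```

apply_moves(plan=[[[0.2, 0.17, 0.35, 0, 0, 0.04], [0, 0, 0.35, 0, 0, 0], [0, 0, 0, 0, 0, 0], [0, 0, 0, 0, 0, 0]]])

```text
clock: 7.2
tcp_pos: [0.5999, -0.3676, 0.0536]
tool_rot: [[0.061, 0.998, -0.002], [0.998, -0.061, 0.001], [0.0, -0.002, -1.0]]
force: [0.1, 0.1, -3.0]
finger_gap: 0.787
grip_force: 68.7
```

```bash
cat > chk.py <<'E'
import sys
from fit import *
# chk.py out cam cx cy z0 d h wx wy wd : overlay cylinder at z0 and well ring
o,cam=sys.argv[1:3];cx,cy,z0,d,h,wx,wy,wd=map(float,sys.argv[3:])
s=snap(cam);c=proj(s,[wx,wy,.02])[0].astype(int)
x0,y0=max(c[0]-60,0),max(c[1]-55,0);im=s['frame'][y0:y0+100,x0:x0+120]
v=cv2.resize(im,None,fx=5,fy=5,interpolation=2)[:,:,::-1].copy()
off=np.array([x0,y0])-.4
P=place(cyl(d,h),(cx,cy,0),z0)
cv2.polylines(v,[cv2.convexHull(((proj(s,P)-off)*80).astype(np.int32))],True,(0,255,0),1,shift=4)
W=place(cyl(wd,0),(wx,wy,0),.014)
cv2.polylines(v,[cv2.convexHull(((proj(s,W)-off)*80).astype(np.int32))],True,(255,0,0),1,shift=4)
cv2.imwrite('pics/'+o,v)
E
python3 go.py .5997 -.3675 .031 86.5; python3 chk.py c3.png scene .5997 -.3675 .025 .069 .082 .5997 -.3675 .079
```

```text
t 7.2 tcp [ 0.5999 -0.3676  0.0536] psi 86.51 tilt [-0.0016  0.0006] gap 0.7868670192028738 q7 4.0 F [ 0.1  0.1 -3. ]
units [ 0.   -0.    0.75] az 0.0
```

View pics/c3.png

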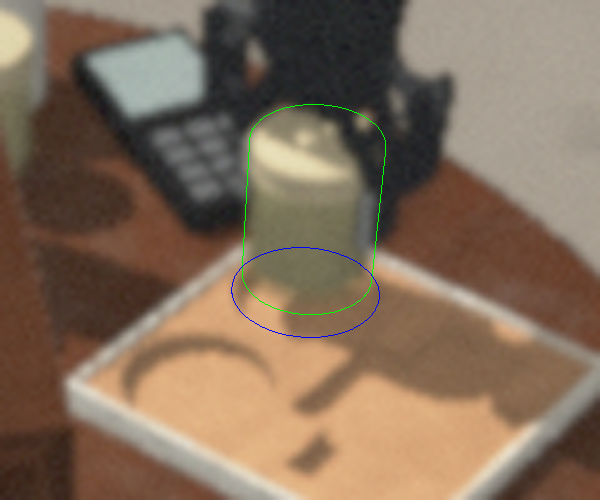

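Run:
```python
from fit import *
s=snap('scene')
g=lambda t:lambda b:b[:,:,1]>t
V=[]
for n,m,p,t,y in [('jarL',cyl(.069,.082),(.365,.251,0),g(95),False),('tin',box(.060,.088,.022),(.418,-.1276,.169),g(110),True),('tester',cyl(.067,.074),(.4476,-.006,0),g(95),False)]:
    p,i,v=fit(s,m,p,t,y,pad=14);print(n,p.round(4),i);V.append(cv2.resize(v,(260,300)))
m=box(.206,.192,.018);p=(.5487,-.3163,np.radians(-3.5));pr=proj(s,place(m,p));o=pr.min(0).astype(int)-8
v=cv2.resize(s['frame'][o[1]:o[1]+90,o[0]:o[0]+130],None,fx=3,fy=3,interpolation=2)[:,:,::-1].copy()
for P in (place(m[m[:,2]>0],p),place(cyl(.079,0),(.6055,-.2717,0),.014),place(box(.1,.072,0),(.5048,-.3136,p[2]),.014)):
    cv2.polylines(v,[cv2.convexHull(((proj(s,P)-o+.33)*48).astype(np.int32))],True,(0,255,0),1,shift=4)
c=np.zeros((580,780,3),np.uint8);c[:300]=np.hstack(V);c[305:575,:390]=v;cv2.imwrite('pics/c4.png',c)
```

```text
jarL [0.3722 0.2419 0.    ] 0.724216686888873
tin [ 0.4183 -0.1324  0.1888] 0.917370363420279
tester [ 0.45   -0.0138  0.    ] 0.8461219219773125
```

View pics/c4.png

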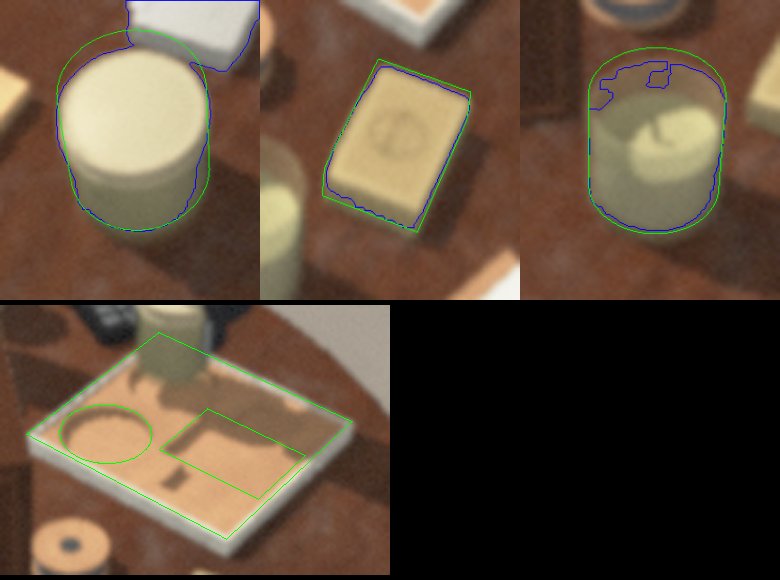

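The tray overlay matches the tray, its near well at (105,433) and its bay. The jar's lower edge is rounded, which explains the small mismatch in the hull. I lower and watch the force.

apply_moves(plan=[[[0, 0, 0.2, 0, 0, 0], [0, 0, 0.2, 0, 0, 0], [0, 0, 0.17, 0, 0, 0], [0, 0, 0.1, 0, 0, 0], [0, 0, 0.06, 0, 0, 0], [0, 0, 0, 0, 0, 0]]])

```text
clock: 7.9
tcp_pos: [0.6004, -0.3679, 0.032]
tool_rot: [[0.061, 0.998, -0.001], [0.998, -0.061, 0.0], [0.0, -0.001, -1.0]]
force: [-0.3, -0.5, -3.3]
finger_gap: 0.785
grip_force: 68.7
```

apply_moves(plan=[[[0, 0, 0.04, 0, 0, 0], [0, 0, 0.04, 0, 0, 0], [0, 0, 0, 0, 0, 0]]])

```text
clock: 8.2
tcp_pos: [0.6007, -0.368, 0.0311]
tool_rot: [[0.061, 0.998, 0.0], [0.998, -0.061, -0.0], [-0.0, 0.0, -1.0]]
force: [-1.6, 0.7, 3.1]
finger_gap: 0.785
grip_force: 69.5
```

It touches the well floor at the expected height. I release it and rise.

apply_moves(plan=[[[0, 0, 0, 0, 0, 0], [0, 0, 0, 0, 0, 0], [0, 0, 0, 0, 0, 0], [0, 0, 0, 0, 0, 0], [0, 0, 0, 0, 0, 0], [0, 0, 0, 0, 0, 0], [0, 0, -0.5, 0, 0, 0], [0, 0, -1, 0, 0, 0], [0, 0, -1, 0, 0, 0], [0, 0, -1, 0, 0, 0], [0, 0, -1, 0, 0, 0], [0, 0, -0.5, 0, 0, 0]]], hand=1)

```text
clock: 9.4
tcp_pos: [0.6016, -0.3684, 0.184]
tool_rot: [[0.061, 0.998, 0.004], [0.998, -0.061, -0.002], [-0.002, 0.004, -1.0]]
force: [-0.4, 0.2, -0.7]
finger_gap: 1.001
grip_force: 0.0
```

```bash
python3 go.py .44 -.13 .19 90;python3 go.py .435 .01 .19 90; python3 go.py .3653 .2512 .19 90
```

```text
t 9.4 tcp [ 0.6016 -0.3684  0.184 ] psi 86.48 tilt [ 0.0036 -0.0019] gap 1.0012974301562034 q7 8.0 F [-0.4  0.2 -0.7]
units [ 7.6  -5.86 -0.23] az -0.51
t 9.4 tcp [ 0.6016 -0.3684  0.184 ] psi 86.48 tilt [ 0.0036 -0.0019] gap 1.0012974301562034 q7 8.0 F [-0.4  0.2 -0.7]
units [12.25 -6.32 -0.24] az -0.51
t 9.4 tcp [ 0.6016 -0.3684  0.184 ] psi 86.48 tilt [ 0.0036 -0.0019] gap 1.0012974301562034 q7 8.0 F [-0.4  0.2 -0.7]
units [20.13 -9.13 -0.27] az -0.51
```

apply_moves(plan=[[[0.95, -0.73, 0, 0, 0, -0.06], [0.95, -0.73, 0, 0, 0, -0.06], [0.95, -0.73, 0, 0, 0, -0.06], [0.95, -0.73, 0, 0, 0, -0.06], [0.95, -0.73, 0, 0, 0, -0.06], [0.95, -0.73, 0, 0, 0, -0.06], [0.95, -0.73, 0, 0, 0, -0.06], [0.95, -0.73, 0, 0, 0, -0.06], [1, -0.02, 0, 0, 0, 0], [1, -0.02, 0, 0, 0, 0], [1, -0.02, 0, 0, 0, 0], [1, -0.02, 0, 0, 0, 0]]])

```text
clock: 10.6
tcp_pos: [0.4315, -0.0127, 0.1803]
tool_rot: [[0.004, 1.0, 0.0], [1.0, -0.004, -0.0], [-0.0, 0.0, -1.0]]
force: [0.3, 0.5, 0.1]
finger_gap: 1.0
grip_force: 0.0
```

```bash
python3 go.py .425 .11 .16 90;python3 go.py .3653 .2512 .13 90
```

```text
t 10.6 tcp [ 0.4315 -0.0127  0.1803] psi 89.78 tilt [ 0.     -0.0001] gap 0.9997538755238653 q7 -25.0 F [0.3 0.5 0.1]
units [ 4.09 -0.23  0.68] az -0.03
t 10.6 tcp [ 0.4315 -0.0127  0.1803] psi 89.78 tilt [ 0.     -0.0001] gap 0.9997538755238653 q7 -25.0 F [0.3 0.5 0.1]
units [ 8.79 -2.24  1.68] az -0.03
```

apply_moves(plan=[[[1, -0.03, 0, 0, 0, 0], [1, -0.05, 0, 0, 0, 0], [1, -0.05, 0, 0, 0, 0], [1, -0.1, 0.1, 0, 0, 0], [0.96, -0.4, 0.3, 0, 0, 0], [0.96, -0.4, 0.3, 0, 0, 0], [0.96, -0.4, 0.3, 0, 0, 0], [0.96, -0.4, 0.3, 0, 0, 0], [0.95, -0.4, 0.3, 0, 0, 0], [0, 0, 0, 0, 0, 0], [0, 0, 0, 0, 0, 0]]])

```text
clock: 11.7
tcp_pos: [0.3653, 0.2505, 0.132]
tool_rot: [[0.001, 1.0, -0.001], [1.0, -0.001, -0.001], [-0.001, -0.001, -1.0]]
force: [0.4, -0.4, 0.7]
finger_gap: 1.0
grip_force: 0.0
```

```bash
python3 go.py .3653 .2512 .026 90
```

```text
t 11.7 tcp [0.3653 0.2505 0.132 ] psi 89.92 tilt [-0.0007 -0.0005] gap 1.0004949878981064 q7 -65.0 F [ 0.4 -0.4  0.7]
units [0.02 0.   3.53] az -0.01
```

apply_moves(plan=[[[0.02, 0, 0.55, 0, 0, 0], [0, 0, 0.55, 0, 0, 0], [0, 0, 0.55, 0, 0, 0], [0, 0, 0.55, 0, 0, 0], [0, 0, 0.5, 0, 0, 0], [0, 0, 0.5, 0, 0, 0], [0, 0, 0.33, 0, 0, 0], [0, 0, 0, 0, 0, 0]]])

```text
clock: 12.5
tcp_pos: [0.3661, 0.2494, 0.0256]
tool_rot: [[0.005, 1.0, -0.001], [1.0, -0.005, -0.002], [-0.002, -0.001, -1.0]]
force: [0.9, -0.6, 1.1]
finger_gap: 0.997
grip_force: 0.0
```

apply_moves(plan=[[[0, 0, 0, 0, 0, 0], [0, 0, 0, 0, 0, 0], [0, 0, 0, 0, 0, 0], [0, 0, 0, 0, 0, 0], [0, 0, 0, 0, 0, 0], [0, 0, 0, 0, 0, 0], [0, 0, 0, 0, 0, 0]]], hand=0)

```text
clock: 13.2
tcp_pos: [0.3661, 0.2501, 0.027]
tool_rot: [[0.005, 1.0, 0.001], [1.0, -0.005, -0.0], [-0.0, 0.001, -1.0]]
force: [-1.3, -1.9, 8.1]
finger_gap: 0.791
grip_force: 67.2
```

apply_moves(plan=[[[0, 0, -0.5, 0, 0, 0], [0, 0, -0.8, 0, 0, 0], [0, 0, -1, 0, 0, 0], [0, 0, -1, 0, 0, 0], [0, 0, -1, 0, 0, 0], [0, 0, 0, 0, 0, 0]]])

```text
clock: 13.8
tcp_pos: [0.3672, 0.2513, 0.1585]
tool_rot: [[0.005, 1.0, 0.005], [1.0, -0.005, 0.003], [0.004, 0.005, -1.0]]
force: [-0.0, 1.0, -3.7]
finger_gap: 0.785
grip_force: 68.2
```

```bash
python3 go.py .425 .11 .16 90;python3 go.py .435 -.01 .16 90;python3 go.py .44 -.13 .16 90;python3 go.py .6055 -.2717 .16 86.5
```

```text
t 13.8 tcp [0.3672 0.2513 0.1585] psi 89.71 tilt [0.0046 0.0035] gap 0.7845257976573891 q7 -65.0 F [-0.   1.  -3.7]
units [-4.7   1.95 -0.06] az -0.04
t 13.8 tcp [0.3672 0.2513 0.1585] psi 89.71 tilt [0.0046 0.0035] gap 0.7845257976573891 q7 -65.0 F [-0.   1.  -3.7]
units [-8.7   2.3  -0.07] az -0.04
t 13.8 tcp [0.3672 0.2513 0.1585] psi 89.71 tilt [0.0046 0.0035] gap 0.7845257976573891 q7 -65.0 F [-0.   1.  -3.7]
units [-12.7    2.49  -0.08] az -0.04
t 13.8 tcp [0.3672 0.2513 0.1585] psi 89.71 tilt [0.0046 0.0035] gap 0.7845257976573891 q7 -65.0 F [-0.   1.  -3.7]
units [-17.39   8.03  -0.07] az 0.47
```

apply_moves(plan=[[[-0.94, 0.4, 0, 0, 0, 0], [-0.94, 0.4, 0, 0, 0, 0], [-0.94, 0.4, 0, 0, 0, 0], [-0.94, 0.4, 0, 0, 0, 0], [-0.94, 0.35, 0, 0, 0, 0], [-1, 0.08, 0, 0, 0, 0], [-1, 0.08, 0, 0, 0, 0], [-1, 0.08, 0, 0, 0, 0], [-1, 0.08, 0, 0, 0, 0], [-1, 0.05, 0, 0, 0, 0], [-1, 0.05, 0, 0, 0, 0], [-1, 0.05, 0, 0, 0, 0]]])

```text
clock: 15.0
tcp_pos: [0.4365, -0.102, 0.1544]
tool_rot: [[0.004, 1.0, -0.001], [1.0, -0.004, 0.0], [0.0, -0.001, -1.0]]
force: [-0.3, -0.4, -3.9]
finger_gap: 0.787
grip_force: 68.2
```

```bash
python3 go.py .44 -.17 .15 90;python3 go.py .6055 -.2717 .15 86.5
```

```text
t 15.0 tcp [ 0.4365 -0.102   0.1544] psi 89.77 tilt [-0.0011  0.0002] gap 0.7868056752509724 q7 -19.0 F [-0.3 -0.4 -3.9]
units [-2.27  0.13  0.15] az -0.03
t 15.0 tcp [ 0.4365 -0.102   0.1544] psi 89.77 tilt [-0.0011  0.0002] gap 0.7868056752509724 q7 -19.0 F [-0.3 -0.4 -3.9]
units [-5.63  5.66  0.14] az 0.48
```

apply_moves(plan=[[[-1, 0.05, 0, 0, 0, 0], [-1, 0.05, 0, 0, 0, 0], [-0.6, 0.9, 0.05, 0, 0, 0.08], [-0.6, 0.93, 0.05, 0, 0, 0.08], [-0.6, 0.93, 0.05, 0, 0, 0.08], [-0.6, 0.93, 0, 0, 0, 0.08], [-0.6, 0.93, 0, 0, 0, 0.08], [-0.5, 0.93, 0, 0, 0, 0.08], [0, 0, 0, 0, 0, 0], [0, 0, 0, 0, 0, 0]]])

```text
clock: 16.0
tcp_pos: [0.6028, -0.2702, 0.1489]
tool_rot: [[0.062, 0.998, -0.002], [0.998, -0.062, 0.001], [0.001, -0.002, -1.0]]
force: [-0.3, 0.3, -3.4]
finger_gap: 0.786
grip_force: 68.6
```

```bash
python3 go.py .6055 -.2717 .06 86.5
```

```text
t 16.0 tcp [ 0.6028 -0.2702  0.1489] psi 86.46 tilt [-0.0022  0.0008] gap 0.7857919171206317 q7 -5.0 F [-0.3  0.3 -3.4]
units [-0.05  0.1   2.96] az -0.01
```

apply_moves(plan=[[[-0.08, 0.1, 0.5, 0, 0, 0], [0, 0, 0.6, 0, 0, 0], [0, 0, 0.6, 0, 0, 0], [0, 0, 0.6, 0, 0, 0], [0, 0, 0.6, 0, 0, 0], [0, 0, 0.4, 0, 0, 0], [0, 0, 0.25, 0, 0, 0], [0, 0, 0.2, 0, 0, 0], [0, 0, 0.1, 0, 0, 0], [0, 0, 0, 0, 0, 0]]])

```text
clock: 17.0
tcp_pos: [0.6063, -0.2727, 0.0351]
tool_rot: [[0.061, 0.998, -0.0], [0.998, -0.061, 0.0], [0.0, -0.0, -1.0]]
force: [-0.6, 0.4, -3.2]
finger_gap: 0.786
grip_force: 68.6
```

apply_moves(plan=[[[0, 0, 0.07, 0, 0, 0], [0, 0, 0.05, 0, 0, 0], [0, 0, 0.03, 0, 0, 0], [0, 0, 0, 0, 0, 0]]])

```text
clock: 17.4
tcp_pos: [0.6064, -0.2729, 0.0312]
tool_rot: [[0.061, 0.998, 0.0], [0.998, -0.061, -0.0], [-0.0, 0.0, -1.0]]
force: [-1.5, -0.5, 2.2]
finger_gap: 0.789
grip_force: 69.1
```

Seated. I release it, rise, and take a fresh picture for checking both jars.

apply_moves(plan=[[[0, 0, 0, 0, 0, 0], [0, 0, 0, 0, 0, 0], [0, 0, 0, 0, 0, 0], [0, 0, 0, 0, 0, 0], [0, 0, 0, 0, 0, 0], [0, 0, 0, 0, 0, 0], [0, 0, -0.5, 0, 0, 0], [0, 0, -1, 0, 0, 0], [0, 0, -1, 0, 0, 0], [0, 0, -1, 0, 0, 0], [0, 0, -1, 0, 0, 0], [0, 0, 0, 0, 0, 0]]], hand=1)

```text
clock: 18.6
tcp_pos: [0.6085, -0.2732, 0.1712]
tool_rot: [[0.061, 0.998, 0.007], [0.998, -0.061, -0.002], [-0.002, 0.007, -1.0]]
force: [-0.1, -0.1, -0.9]
finger_gap: 1.0
grip_force: 0.0
```

```bash
python3 go.py .45 -.2 .1 99.7; python3 go.py .4181 -.1276 .08 99.7
```

```text
t 18.6 tcp [ 0.6085 -0.2732  0.1712] psi 86.48 tilt [ 0.0067 -0.0025] gap 0.9999719663770474 q7 -4.0 F [-0.1 -0.1 -0.9]
units [ 2.11 -5.44  2.33] az -1.92
t 18.6 tcp [ 0.6085 -0.2732  0.1712] psi 86.48 tilt [ 0.0067 -0.0025] gap 0.9999719663770474 q7 -4.0 F [-0.1 -0.1 -0.9]
units [ 4.46 -6.65  2.98] az -1.92
```

apply_moves(plan=[[[0.5, -0.95, 0, 0, 0, 0], [0.5, -0.95, 0, 0, 0, 0], [0.6, -0.95, 0.1, 0, 0, 0], [0.6, -0.95, 0.3, 0, 0, 0], [0.7, -0.95, 0.4, 0, 0, 0], [0.75, -0.95, 0.5, 0, 0, 0], [0.8, -0.95, 0.5, 0, 0, 0], [0, 0, 0.3, 0, 0, -0.64], [0, 0, 0.3, 0, 0, -0.64], [0, 0, 0.3, 0, 0, -0.64], [0, 0, 0, 0, 0, 0]]])

```text
clock: 19.7
tcp_pos: [0.4151, -0.127, 0.0843]
tool_rot: [[-0.17, 0.985, -0.001], [0.985, 0.17, 0.0], [0.0, -0.001, -1.0]]
force: [0.5, 0.5, -0.8]
finger_gap: 0.996
grip_force: 0.0
```

```bash
python3 go.py .4181 -.1276 .004 99.7
python3 - <<'E'
from h import *
s=snap('top');t=s['frame'][130:290,330:540];s2=snap('scene');u=s2['frame'][120:280,280:450]
a=cv2.resize(t,(420,320),interpolation=2);b=cv2.resize(u,(374,352),interpolation=2)
c=np.zeros((352,794,3),np.uint8);c[:320,:420]=a;c[:,420:]=b;cv2.imwrite('pics/c5.png',c[:,:,::-1])
E
```

```text
t 19.7 tcp [ 0.4151 -0.127   0.0843] psi 99.78 tilt [-0.0012  0.0003] gap 0.9961971438647055 q7 -17.0 F [ 0.5  0.5 -0.8]
units [-0.04  0.1   2.68] az 0.01
```

View pics/c5.png

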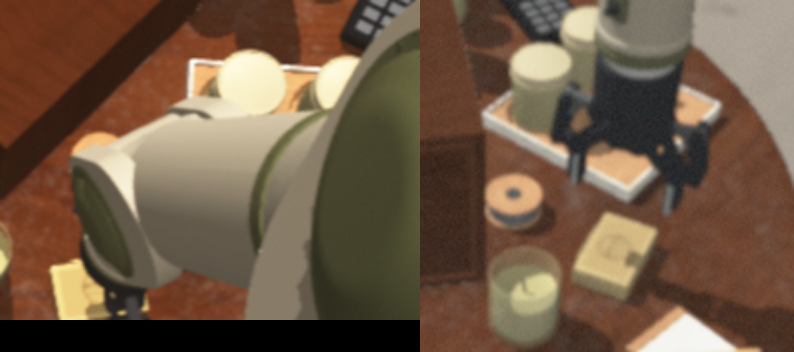

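Both jars stand upright in the tray at (250,85) and (335,85) of the crop, and the tin is under the fingers. I descend and grip it.

apply_moves(plan=[[[-0.04, 0.1, 0.5, 0, 0, 0], [0, 0, 0.5, 0, 0, 0], [0, 0, 0.5, 0, 0, 0], [0, 0, 0.5, 0, 0, 0], [0, 0, 0.4, 0, 0, 0], [0, 0, 0.3, 0, 0, 0], [0, 0, 0, 0, 0, 0]]])

```text
clock: 20.5
tcp_pos: [0.4188, -0.1281, 0.0043]
tool_rot: [[-0.167, 0.986, -0.0], [0.986, 0.167, -0.0], [-0.0, -0.0, -1.0]]
force: [-0.7, -0.9, -0.7]
finger_gap: 0.999
grip_force: 0.0
```

apply_moves(plan=[[[0, 0, 0, 0, 0, 0], [0, 0, 0, 0, 0, 0], [0, 0, 0, 0, 0, 0], [0, 0, 0, 0, 0, 0], [0, 0, 0, 0, 0, 0], [0, 0, 0, 0, 0, 0], [0, 0, 0, 0, 0, 0], [0, 0, 0, 0, 0, 0]]], hand=0)

```text
clock: 21.3
tcp_pos: [0.4186, -0.1283, 0.0057]
tool_rot: [[-0.167, 0.986, 0.001], [0.986, 0.167, -0.001], [-0.001, 0.001, -1.0]]
force: [-1.2, -1.0, 8.6]
finger_gap: 0.672
grip_force: 62.2
```

apply_moves(plan=[[[0, 0, -0.5, 0, 0, 0], [0, 0, -0.5, 0, 0, 0], [0, 0, -0.5, 0, 0, 0], [0, 0, -0.5, 0, 0, 0], [0, 0, 0, 0, 0, 0]]])

```text
clock: 21.8
tcp_pos: [0.4189, -0.1284, 0.0663]
tool_rot: [[-0.166, 0.986, 0.002], [0.986, 0.166, -0.0], [-0.0, 0.002, -1.0]]
force: [-0.1, -0.3, -0.8]
finger_gap: 0.665
grip_force: 65.4
```

```bash
python3 go.py .5048 -.3136 .06 -3.5
python3 - <<'E'
from fit import *
s=snap('scene')
st=arm.get_state();p=st['tcp_pos'];R=np.array(st['tool_rot']);yaw=np.arctan2(R[1,1],R[0,1])
pr=proj(s,[p])[0].astype(int);o=pr-[60,50];v=cv2.resize(s['frame'][o[1]:o[1]+100,o[0]:o[0]+120],None,fx=5,fy=5,interpolation=2)[:,:,::-1].copy()
P=place(box(.060,.088,.022),(p[0],p[1],yaw),p[2]-.003)
cv2.polylines(v,[cv2.convexHull(((proj(s,P)-o+.4)*80).astype(np.int32))],True,(0,255,0),1,shift=4)
cv2.imwrite('pics/c6.png',v)
E
```

```text
t 21.8 tcp [ 0.4189 -0.1284  0.0663] psi 99.58 tilt [ 0.0017 -0.0001] gap 0.6651846031715751 q7 -34.0 F [-0.1 -0.3 -0.8]
units [-6.57  1.8   0.22] az 14.99
```

View pics/c6.png

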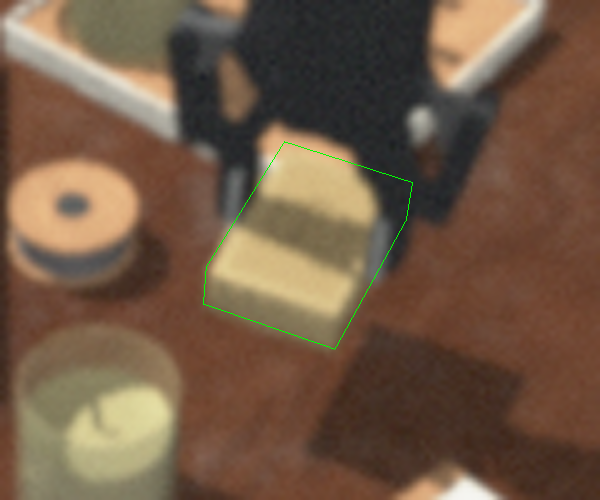

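The tin hangs level and matches the model outline to about 2 px. I carry it to the bay and turn it.

apply_moves(plan=[[[-0.94, 0.26, 0, 0, 0, 0], [-0.94, 0.26, 0, 0, 0, 0], [-0.94, 0.26, 0, 0, 0, 0], [-0.94, 0.26, 0, 0, 0, 0], [-0.94, 0.26, 0, 0, 0, 0], [-0.94, 0.26, 0, 0, 0, 0], [-0.93, 0.24, 0, 0, 0, 0], [0, 0, 0, 0, 0, 0.94], [0, 0, 0, 0, 0, 0.94], [0, 0, 0, 0, 0, 0.94], [0, 0, 0, 0, 0, 0.94], [0, 0, 0, 0, 0, 0.94]]])

```text
clock: 23.05
tcp_pos: [0.5045, -0.3129, 0.0635]
tool_rot: [[0.389, 0.921, -0.002], [0.921, -0.389, 0.0], [-0.001, -0.002, -1.0]]
force: [-0.8, 0.0, -0.8]
finger_gap: 0.667
grip_force: 65.4
```

apply_moves(plan=[[[0, 0, 0, 0, 0, 0.94], [0, 0, 0, 0, 0, 0.94], [0, 0, 0, 0, 0, 0.94], [0, 0, 0, 0, 0, 0.94], [0, 0, 0, 0, 0, 0.94], [0, 0, 0, 0, 0, 0.94], [0, 0, 0, 0, 0, 0.94], [0, 0, 0, 0, 0, 0.94], [0, 0, 0, 0, 0, 0.94], [0, 0, 0, 0, 0, 0.94], [0, 0, 0, 0, 0, 0.94], [0, 0, 0, 0, 0, 0]]])

```text
clock: 24.25
tcp_pos: [0.5048, -0.3128, 0.0638]
tool_rot: [[0.998, -0.066, -0.002], [-0.066, -0.998, -0.001], [-0.001, 0.001, -1.0]]
force: [0.5, 0.5, -1.4]
finger_gap: 0.67
grip_force: 65.4
```

```bash
python3 go.py .5048 -.3136 .03 -3.5
```

```text
t 24.25 tcp [ 0.5048 -0.3128  0.0638] psi -3.78 tilt [-0.0015 -0.0008] gap 0.6703032949729879 q7 -80.0 F [ 0.5  0.5 -1.4]
units [0.   0.02 1.13] az -0.04
```

apply_moves(plan=[[[0, 0.02, 0.5, 0, 0, -0.04], [0, 0, 0.5, 0, 0, 0], [0, 0, 0, 0, 0, 0], [0, 0, 0, 0, 0, 0]]])

```text
clock: 24.65
tcp_pos: [0.5042, -0.3135, 0.0335]
tool_rot: [[0.998, -0.059, -0.002], [-0.059, -0.998, 0.001], [-0.002, -0.001, -1.0]]
force: [0.6, -0.8, -1.4]
finger_gap: 0.67
grip_force: 65.3
```

```bash
python3 go.py .5048 -.3136 .0097 -3.5
python3 - <<'E'
from fit import *
s=snap('scene');st=arm.get_state();p=st['tcp_pos'];y=np.radians(-3.5)
o=proj(s,[.505,-.314,.02])[0].astype(int)-[60,50];v=cv2.resize(s['frame'][o[1]:o[1]+100,o[0]:o[0]+120],None,fx=5,fy=5,interpolation=2)[:,:,::-1].copy()
for P,c in((place(box(.088,.060,.022),(.5048,-.3136,y),p[2]-.0057),(0,255,0)),(place(box(.1,.072,0),(.5048,-.3136,y),.014),(255,0,0))):
    cv2.polylines(v,[cv2.convexHull(((proj(s,P)-o+.4)*80).astype(np.int32))],True,c,1,shift=4)
cv2.imwrite('pics/c7.png',v)
E
```

```text
t 24.65 tcp [ 0.5042 -0.3135  0.0335] psi -3.4 tilt [-0.0023  0.0009] gap 0.6700138926377823 q7 -81.0 F [ 0.6 -0.8 -1.4]
units [0.02 0.   0.79] az 0.01
```

View pics/c7.png

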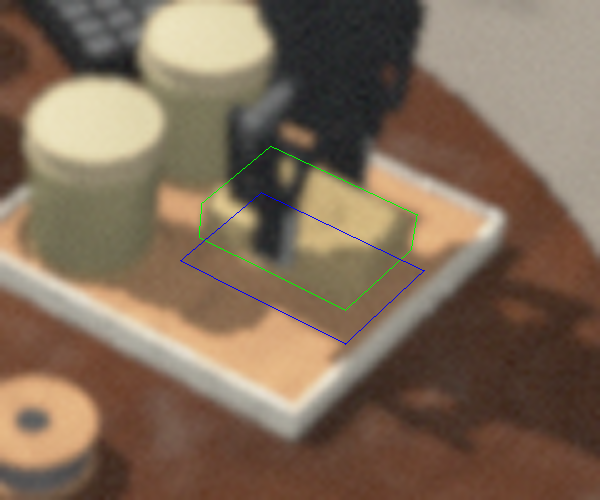

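The tin matches its outline and lies over the bay. I lower it.

apply_moves(plan=[[[0.02, 0, 0.25, 0, 0, 0], [0, 0, 0.2, 0, 0, 0], [0, 0, 0.15, 0, 0, 0], [0, 0, 0.1, 0, 0, 0], [0, 0, 0.04, 0, 0, 0], [0, 0, 0.03, 0, 0, 0], [0, 0, 0, 0, 0, 0]]])

```text
clock: 25.4
tcp_pos: [0.5055, -0.3138, 0.0115]
tool_rot: [[0.998, -0.06, -0.0], [-0.06, -0.998, -0.0], [-0.0, 0.0, -1.0]]
force: [0.0, -0.1, -0.7]
finger_gap: 0.664
grip_force: 65.3
```

apply_moves(plan=[[[0, 0, 0.04, 0, 0, 0], [0, 0, 0.03, 0, 0, 0], [0, 0, 0, 0, 0, 0]]])

```text
clock: 25.7
tcp_pos: [0.5056, -0.3139, 0.0098]
tool_rot: [[0.998, -0.06, -0.0], [-0.06, -0.998, -0.0], [-0.0, 0.0, -1.0]]
force: [-0.8, -0.4, 4.3]
finger_gap: 0.664
grip_force: 65.8
```

apply_moves(plan=[[[0, 0, 0, 0, 0, 0], [0, 0, 0, 0, 0, 0], [0, 0, 0, 0, 0, 0], [0, 0, 0, 0, 0, 0], [0, 0, 0, 0, 0, 0], [0, 0, 0, 0, 0, 0], [0, 0, -0.5, 0, 0, 0], [0, 0, -1, 0, 0, 0], [0, 0, -1, 0, 0, 0], [0, 0, -1, 0, 0, 0], [0, 0, -1, 0, 0, 0], [0, 0, 0, 0, 0, 0]]], hand=1)

```text
clock: 26.9
tcp_pos: [0.5073, -0.3148, 0.1494]
tool_rot: [[0.998, -0.061, 0.006], [-0.06, -0.998, -0.004], [0.006, 0.003, -1.0]]
force: [0.8, -0.4, -1.0]
finger_gap: 1.0
grip_force: 0.0
```

```bash
python3 go.py .445 -.15 .15 0; python3 go.py .4476 -.006 .15 0
```

```text
t 26.9 tcp [ 0.5073 -0.3148  0.1494] psi -3.47 tilt [ 0.0056 -0.0035] gap 0.999911619281162 q7 -78.0 F [ 0.8 -0.4 -1. ]
units [-2.4  -5.36 -0.05] az -0.5
t 26.9 tcp [ 0.5073 -0.3148  0.1494] psi -3.47 tilt [ 0.0056 -0.0035] gap 0.999911619281162 q7 -78.0 F [ 0.8 -0.4 -1. ]
units [ -2.61 -10.16  -0.07] az -0.5
```

apply_moves(plan=[[[-0.4, -0.9, 0, 0, 0, 0], [-0.4, -0.9, 0, 0, 0, 0], [-0.4, -0.9, 0, 0, 0, 0], [-0.4, -0.9, 0, 0, 0, 0], [-0.4, -0.9, 0, 0, 0, 0], [-0.4, -0.9, 0, 0, 0, 0], [0, 0, 0, 0, 0, -0.97], [0, 0, 0, 0, 0, -0.97], [0, 0, 0, 0, 0, -0.97], [0, 0, 0, 0, 0, -0.97], [0, 0, 0, 0, 0, -0.97], [0, 0, 0, 0, 0, 0]]])

```text
clock: 28.1
tcp_pos: [0.4431, -0.1479, 0.1446]
tool_rot: [[0.866, 0.5, -0.001], [0.5, -0.866, -0.0], [-0.001, -0.0, -1.0]]
force: [0.0, 1.3, 0.3]
finger_gap: 1.002
grip_force: 0.0
```

```bash
python3 go.py .4476 -.006 .14 30
```

```text
t 28.1 tcp [ 0.4431 -0.1479  0.1446] psi 29.99 tilt [-0.0006 -0.0001] gap 1.002013434004562 q7 -69.0 F [0.  1.3 0.3]
units [ 2.5  -4.02  0.15] az -0.0
```

apply_moves(plan=[[[0.5, -0.8, 0, 0, 0, 0], [0.5, -0.8, 0, 0, 0, 0], [0.5, -0.8, 0, 0, 0, 0], [0.5, -0.8, 0, 0, 0, 0], [0.5, -0.82, 0.1, 0, 0, 0], [0, 0, 0, 0, 0, 0], [0, 0, 0, 0, 0, 0]]])

```text
clock: 28.8
tcp_pos: [0.4481, -0.0055, 0.1415]
tool_rot: [[0.867, 0.498, -0.001], [0.498, -0.867, -0.0], [-0.001, 0.0, -1.0]]
force: [0.2, -0.5, -0.0]
finger_gap: 1.001
grip_force: 0.0
```

```bash
python3 go.py .4476 -.007 .03 30
python3 - <<'E'
from h import *
s=snap('scene');u=s['frame'][170:310,240:400]
c=cv2.resize(u,(640,560),interpolation=2);cv2.imwrite('pics/c8.png',c[:,:,::-1])
E
```

```text
t 28.8 tcp [ 0.4481 -0.0055  0.1415] psi 29.87 tilt [-0.0007 -0.0005] gap 1.00131880271848 q7 -87.0 F [ 0.2 -0.5 -0. ]
units [-0.04  0.04  3.72] az -0.02
```

View pics/c8.png

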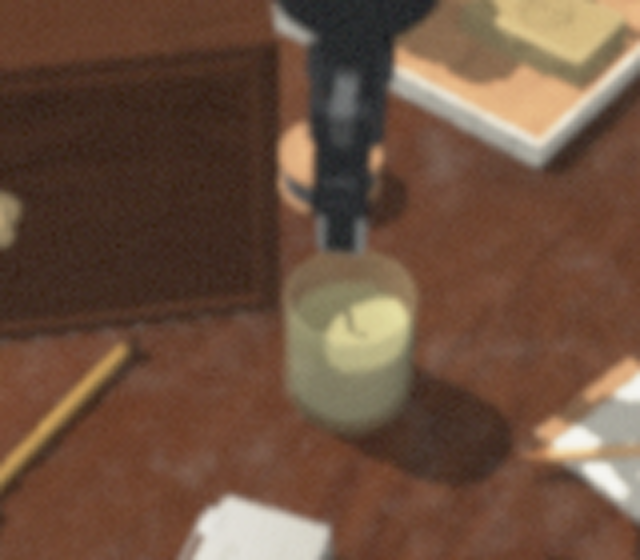

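The fingers straddle the tester at (350,340), and the plinth edge at (270,200) is clear. I descend.

apply_moves(plan=[[[-0.08, 0.12, 0.45, 0, 0, 0], [0, 0, 0.5, 0, 0, 0], [0, 0, 0.5, 0, 0, 0], [0, 0, 0.5, 0, 0, 0], [0, 0, 0.5, 0, 0, 0], [0, 0, 0.5, 0, 0, 0], [0, 0, 0.5, 0, 0, 0], [0, 0, 0.2, 0, 0, 0], [0, 0, 0, 0, 0, 0]]])

```text
clock: 29.75
tcp_pos: [0.4476, -0.011, 0.0314]
tool_rot: [[0.868, 0.497, -0.002], [0.497, -0.868, -0.001], [-0.002, -0.0, -1.0]]
force: [-0.2, -0.2, 0.7]
finger_gap: 1.0
grip_force: 0.0
```

apply_moves(plan=[[[0, 0, 0, 0, 0, 0], [0, 0, 0, 0, 0, 0], [0, 0, 0, 0, 0, 0], [0, 0, 0, 0, 0, 0], [0, 0, 0, 0, 0, 0], [0, 0, 0, 0, 0, 0], [0, 0, 0, 0, 0, 0]]], hand=0)

```text
clock: 30.45
tcp_pos: [0.4479, -0.0103, 0.0328]
tool_rot: [[0.867, 0.498, 0.0], [0.498, -0.867, -0.0], [0.0, 0.0, -1.0]]
force: [-2.2, 1.3, 7.2]
finger_gap: 0.768
grip_force: 66.0
```

apply_moves(plan=[[[0, 0, -0.5, 0, 0, 0], [0, 0, -0.8, 0, 0, 0], [0, 0, -1, 0, 0, 0], [0, 0, -0.7, 0, 0, 0], [0, 0, 0, 0, 0, 0]]])

```text
clock: 30.95
tcp_pos: [0.4491, -0.0107, 0.1245]
tool_rot: [[0.868, 0.497, 0.004], [0.497, -0.868, -0.0], [0.004, 0.002, -1.0]]
force: [0.5, 1.0, -2.9]
finger_gap: 0.769
grip_force: 67.9
```

```bash
python3 go.py .435 .13 .12 60; python3 go.py .46 .3 .12 60;python3 go.py .5974 .3135 .12 60
```

```text
t 30.95 tcp [ 0.4491 -0.0107  0.1245] psi 29.81 tilt [ 0.0043 -0.0002] gap 0.7694316239966682 q7 -89.0 F [ 0.5  1.  -2.9]
units [ 1.92 -4.3   0.15] az -4.39
t 30.95 tcp [ 0.4491 -0.0107  0.1245] psi 29.81 tilt [ 0.0043 -0.0002] gap 0.7694316239966682 q7 -89.0 F [ 0.5  1.  -2.9]
units [ 5.46 -8.8   0.15] az -4.39
t 30.95 tcp [ 0.4491 -0.0107  0.1245] psi 29.81 tilt [ 0.0043 -0.0002] gap 0.7694316239966682 q7 -89.0 F [ 0.5  1.  -2.9]
units [ 9.66 -6.92  0.17] az -4.39
```

apply_moves(plan=[[[0.88, -0.63, 0, 0, 0, 0], [0.88, -0.63, 0, 0, 0, 0], [0.88, -0.63, 0, 0, 0, 0], [0.88, -0.63, 0, 0, 0, 0], [0.88, -0.63, 0, 0, 0, 0], [0.88, -0.63, 0, 0, 0, 0], [0.88, -0.63, 0, 0, 0, 0], [0.88, -0.63, 0, 0, 0, 0], [0.88, -0.63, 0.1, 0, 0, 0], [0.88, -0.63, 0.1, 0, 0, 0], [0.8, -0.6, 0.2, 0, 0, 0], [0, 0, 0, 0, 0, 0]]])

```text
clock: 32.15
tcp_pos: [0.5944, 0.3175, 0.1078]
tool_rot: [[0.865, 0.502, -0.001], [0.502, -0.865, 0.002], [0.0, -0.002, -1.0]]
force: [-0.4, 0.1, -4.1]
finger_gap: 0.771
grip_force: 68.2
```

```bash
python3 go.py .5974 .3135 .06 30
```

```text
t 32.15 tcp [0.5944 0.3175 0.1078] psi 30.11 tilt [-0.0009  0.0022] gap 0.7711826801092841 q7 -109.0 F [-0.4  0.1 -4.1]
units [0.02 0.17 1.59] az 0.02
```

apply_moves(plan=[[[0.02, 0.17, 0.5, 0, 0, 0], [0, 0, 0.5, 0, 0, 0], [0, 0, 0.55, 0, 0, 0], [0, 0, 0, 0, 0, 0], [0, 0, 0, 0, 0, 0]]])

```text
clock: 32.65
tcp_pos: [0.5971, 0.3081, 0.0624]
tool_rot: [[0.867, 0.498, -0.002], [0.498, -0.867, -0.001], [-0.002, -0.0, -1.0]]
force: [0.7, 0.6, -2.4]
finger_gap: 0.771
grip_force: 68.1
```

```bash
python3 go.py .5974 .3135 .0368 30; python3 chk.py c9.png scene .5974 .3135 .028 .067 .074 .5974 .3135 .077
```

```text
t 32.65 tcp [0.5971 0.3081 0.0624] psi 29.88 tilt [-0.0018 -0.001 ] gap 0.7708401762412143 q7 -110.0 F [ 0.7  0.6 -2.4]
units [ 0.1  -0.15  0.85] az -0.02
```

View pics/c9.png

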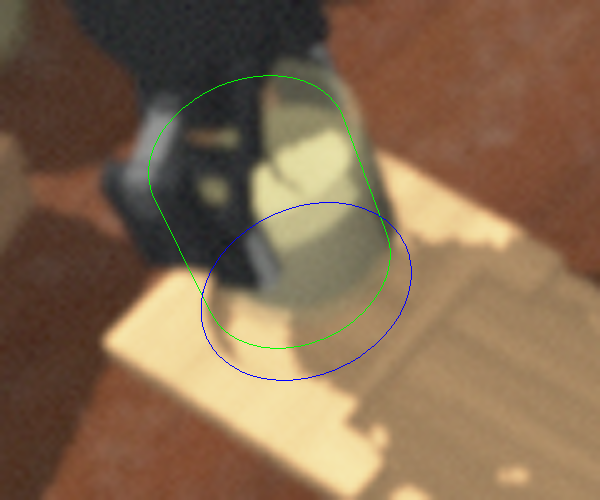

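The finger hides part of the candle, which shows at (320,200). The tool still lies 5 mm short in y, so I correct that and then lower gently.

apply_moves(plan=[[[0.1, -0.15, 0.1, 0, 0, 0], [0, 0, 0.1, 0, 0, 0], [0, 0, 0.1, 0, 0, 0], [0, 0, 0, 0, 0, 0], [0, 0, 0, 0, 0, 0]]])

```text
clock: 33.2
tcp_pos: [0.5978, 0.314, 0.0542]
tool_rot: [[0.867, 0.498, -0.001], [0.498, -0.867, -0.0], [-0.001, -0.0, -1.0]]
force: [0.7, -1.0, -3.8]
finger_gap: 0.771
grip_force: 68.1
```

```bash
python3 go.py .5974 .3135 .0368 30
```

```text
t 33.2 tcp [0.5978 0.314  0.0542] psi 29.9 tilt [-0.0006 -0.0003] gap 0.7712573067231279 q7 -110.0 F [ 0.7 -1.  -3.8]
units [-0.02  0.01  0.58] az -0.01
```

apply_moves(plan=[[[0, 0, 0.12, 0, 0, 0], [0, 0, 0.12, 0, 0, 0], [0, 0, 0.1, 0, 0, 0], [0, 0, 0.1, 0, 0, 0], [0, 0, 0.07, 0, 0, 0], [0, 0, 0.03, 0, 0, 0], [0, 0, 0, 0, 0, 0]]])

```text
clock: 33.9
tcp_pos: [0.5978, 0.3141, 0.0379]
tool_rot: [[0.867, 0.499, -0.001], [0.499, -0.867, -0.0], [-0.001, -0.0, -1.0]]
force: [0.5, -0.4, -1.9]
finger_gap: 0.77
grip_force: 68.1
```

apply_moves(plan=[[[0, 0, 0.03, 0, 0, 0], [0, 0, 0.03, 0, 0, 0], [0, 0, 0, 0, 0, 0]]])

```text
clock: 34.2
tcp_pos: [0.598, 0.3142, 0.037]
tool_rot: [[0.867, 0.498, 0.0], [0.498, -0.867, 0.0], [0.0, 0.0, -1.0]]
force: [-1.8, -1.1, 3.7]
finger_gap: 0.77
grip_force: 68.9
```

Seated. I release and rise.

apply_moves(plan=[[[0, 0, 0, 0, 0, 0], [0, 0, 0, 0, 0, 0], [0, 0, 0, 0, 0, 0], [0, 0, 0, 0, 0, 0], [0, 0, 0, 0, 0, 0], [0, 0, 0, 0, 0, 0], [0, 0, -0.5, 0, 0, 0], [0, 0, -1, 0, 0, 0], [0, 0, -1, 0, 0, 0], [0, 0, -1, 0, 0, 0], [0, 0, -0.5, 0, 0, 0], [0, 0, 0, 0, 0, 0]]], hand=1)

```text
clock: 35.4
tcp_pos: [0.599, 0.3148, 0.1593]
tool_rot: [[0.867, 0.498, 0.003], [0.498, -0.867, 0.002], [0.004, -0.0, -1.0]]
force: [0.1, -0.1, 0.3]
finger_gap: 0.996
grip_force: 0.0
```

```bash
python3 go.py .412 .1350 .13 104
python3 - <<'E'
from fit import *
s=snap('scene')
p,i,v=fit(s,box(.064,.092,.018),(.412,.1356,.244),lambda b:b[:,:,2]>115,True,pad=12);print(p[:2],np.degrees(p[2]),i)
cv2.imwrite('pics/cc.png',v)
E
```

```text
t 35.4 tcp [0.599  0.3148 0.1593] psi 29.89 tilt [0.0035 0.0021] gap 0.9958818449664808 q7 -107.0 F [ 0.1 -0.1  0.3]
units [-8.39  2.09  0.94] az -10.78
[0.41299001 0.13253359] 15.84116827439198 0.9123719526721195
```

apply_moves(plan=[[[-0.93, 0.23, 0, 0, 0, 0], [-0.93, 0.23, 0, 0, 0, 0], [-0.93, 0.23, 0, 0, 0, 0], [-0.93, 0.23, 0, 0, 0, 0], [-0.93, 0.23, 0, 0, 0, 0], [-0.93, 0.23, 0, 0, 0, 0], [-0.93, 0.23, 0, 0, 0, 0], [-0.93, 0.23, 0, 0, 0, 0], [-0.93, 0.23, 0, 0, 0, 0], [0, 0, 0.2, 0, 0, -0.99], [0, 0, 0.2, 0, 0, -0.99], [0, 0, 0.2, 0, 0, -0.99]]])

```text
clock: 36.65
tcp_pos: [0.4103, 0.1347, 0.1373]
tool_rot: [[0.635, 0.773, -0.002], [0.773, -0.635, -0.001], [-0.002, -0.001, -1.0]]
force: [1.2, -0.3, 0.2]
finger_gap: 0.999
grip_force: 0.0
```

apply_moves(plan=[[[0, 0, 0.2, 0, 0, -0.99], [0, 0, 0.2, 0, 0, -0.99], [0, 0, 0.2, 0, 0, -0.99], [0, 0, 0.2, 0, 0, -0.99], [0, 0, 0.2, 0, 0, -0.99], [0, 0, 0.2, 0, 0, -0.99], [0, 0, 0.2, 0, 0, -0.99], [0, 0, 0.2, 0, 0, -0.99], [0, 0, 0, 0, 0, 0], [0, 0, 0, 0, 0, 0]]])

```text
clock: 37.65
tcp_pos: [0.4105, 0.1349, 0.0898]
tool_rot: [[-0.252, 0.968, -0.003], [0.968, 0.252, -0.0], [0.0, -0.003, -1.0]]
force: [0.3, 0.5, 0.6]
finger_gap: 1.001
grip_force: 0.0
```

```bash
python3 go.py .4125 .134 .003 105
python3 - <<'E'
from h import *
s=snap('scene');u=s['frame'][230:350,240:360];t=s['frame'][270:430,100:300]
c=np.zeros((400,800,3),np.uint8);c[:,:400]=cv2.resize(u,(400,400),interpolation=2);c[:320,400:]=cv2.resize(t,(400,320),interpolation=2)
cv2.imwrite('pics/c10.png',c[:,:,::-1])
E
```

```text
t 37.65 tcp [0.4105 0.1349 0.0898] psi 104.58 tilt [-0.0026 -0.0003] gap 1.001065633361987 q7 -59.0 F [0.3 0.5 0.6]
units [-0.05  0.07  2.89] az -0.06
```

View pics/c10.png

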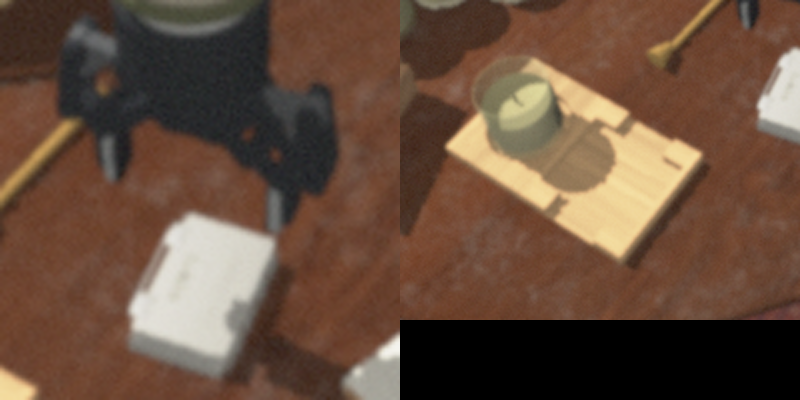

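The tester sits in its well at (520,105) in the right crop, and the card box is square between the fingers. I grip it.

apply_moves(plan=[[[-0.05, 0.07, 0.5, 0, 0, -0.06], [0, 0, 0.5, 0, 0, 0], [0, 0, 0.5, 0, 0, 0], [0, 0, 0.5, 0, 0, 0], [0, 0, 0.5, 0, 0, 0], [0, 0, 0.3, 0, 0, 0], [0, 0, 0.1, 0, 0, 0], [0, 0, 0, 0, 0, 0]]])

```text
clock: 38.5
tcp_pos: [0.4134, 0.1344, 0.0031]
tool_rot: [[-0.261, 0.965, -0.001], [0.965, 0.261, -0.001], [-0.0, -0.001, -1.0]]
force: [0.6, 0.1, 0.8]
finger_gap: 0.998
grip_force: 0.0
```

apply_moves(plan=[[[0, 0, 0, 0, 0, 0], [0, 0, 0, 0, 0, 0], [0, 0, 0, 0, 0, 0], [0, 0, 0, 0, 0, 0], [0, 0, 0, 0, 0, 0], [0, 0, 0, 0, 0, 0], [0, 0, 0, 0, 0, 0], [0, 0, 0, 0, 0, 0]]], hand=0)

```text
clock: 39.3
tcp_pos: [0.4139, 0.1342, 0.0043]
tool_rot: [[-0.261, 0.965, 0.001], [0.965, 0.261, 0.001], [0.0, 0.001, -1.0]]
force: [-0.4, 0.2, 9.8]
finger_gap: 0.713
grip_force: 62.4
```

apply_moves(plan=[[[0, 0, -0.5, 0, 0, 0], [0, 0, -0.5, 0, 0, 0], [0, 0, -0.5, 0, 0, 0], [0, 0, -0.5, 0, 0, 0], [0, 0, 0, 0, 0, 0]]])

```text
clock: 39.8
tcp_pos: [0.4143, 0.134, 0.0649]
tool_rot: [[-0.26, 0.966, 0.002], [0.966, 0.26, 0.001], [0.001, 0.002, -1.0]]
force: [-0.1, -0.0, -1.5]
finger_gap: 0.712
grip_force: 65.6
```

```bash
python3 go.py .4983 .3052 .06 184.8
```

```text
t 39.8 tcp [0.4143 0.134  0.0649] psi 105.06 tilt [0.0019 0.0011] gap 0.7117661235187115 q7 -65.0 F [-0.1 -0.  -1.5]
units [4.78 4.19 0.18] az -11.6
```

apply_moves(plan=[[[0.8, 0.7, -0.15, 0, 0, 0], [0.8, 0.7, -0.15, 0, 0, 0], [0.8, 0.7, -0.15, 0, 0, 0], [0.8, 0.7, -0.15, 0, 0, 0], [0.8, 0.7, -0.15, 0, 0, 0], [0.8, 0.7, -0.15, 0, 0, 0], [0, 0, 0, 0, 0, -0.967], [0, 0, 0, 0, 0, -0.967], [0, 0, 0, 0, 0, -0.967], [0, 0, 0, 0, 0, -0.967], [0, 0, 0, 0, 0, -0.967], [0, 0, 0, 0, 0, -0.967]]])

```text
clock: 41.0
tcp_pos: [0.4974, 0.3058, 0.0893]
tool_rot: [[-0.822, 0.569, -0.001], [0.569, 0.822, -0.001], [-0.0, -0.001, -1.0]]
force: [0.5, 0.4, -0.6]
finger_gap: 0.715
grip_force: 65.6
```

apply_moves(plan=[[[0, 0, 0, 0, 0, -0.967], [0, 0, 0, 0, 0, -0.967], [0, 0, 0, 0, 0, -0.967], [0, 0, 0, 0, 0, -0.967], [0, 0, 0, 0, 0, -0.967], [0, 0, 0, 0, 0, -0.967], [0, 0, 0.5, 0, 0, 0], [0, 0, 0.5, 0, 0, 0], [0, 0, 0, 0, 0, 0], [0, 0, 0, 0, 0, 0]]])

```text
clock: 42.0
tcp_pos: [0.4969, 0.3061, 0.0594]
tool_rot: [[-0.996, -0.086, -0.002], [-0.086, 0.996, -0.001], [0.002, -0.001, -1.0]]
force: [-0.1, 0.7, -0.8]
finger_gap: 0.715
grip_force: 65.6
```

```bash
python3 go.py .4983 .3052 .0083 184.8
```

```text
t 42.0 tcp [0.4969 0.3061 0.0594] psi -175.09 tilt [-0.0017 -0.001 ] gap 0.7145905178150406 q7 3.0 F [-0.1  0.7 -0.8]
units [-0.05 -0.03  1.7 ] az 0.02
```

apply_moves(plan=[[[-0.05, -0.03, 0.5, 0, 0, 0], [0, 0, 0.45, 0, 0, 0], [0, 0, 0.25, 0, 0, 0], [0, 0, 0.2, 0, 0, 0], [0, 0, 0.15, 0, 0, 0], [0, 0, 0.08, 0, 0, 0], [0, 0, 0, 0, 0, 0]]])

```text
clock: 42.7
tcp_pos: [0.4989, 0.3054, 0.0113]
tool_rot: [[-0.996, -0.087, -0.001], [-0.087, 0.996, -0.0], [0.001, -0.0, -1.0]]
force: [-1.1, -0.1, -0.2]
finger_gap: 0.711
grip_force: 65.6
```

```bash
python3 go.py .4983 .3052 .0083 184.8
```

```text
t 42.7 tcp [0.4989 0.3054 0.0113] psi -175.03 tilt [-0.0006 -0.0002] gap 0.7107336882114155 q7 -1.0 F [-1.1 -0.1 -0.2]
units [ 0.02 -0.01  0.1 ] az 0.02
```

apply_moves(plan=[[[0, 0, 0.05, 0, 0, 0], [0, 0, 0.05, 0, 0, 0], [0, 0, 0.02, 0, 0, 0], [0, 0, 0, 0, 0, 0]]])

```text
clock: 43.1
tcp_pos: [0.4992, 0.3055, 0.0085]
tool_rot: [[-0.996, -0.087, 0.0], [-0.087, 0.996, -0.0], [-0.0, -0.0, -1.0]]
force: [-0.2, -1.1, 5.2]
finger_gap: 0.718
grip_force: 65.9
```

Seated. I release, rise, and back away for the final check.

apply_moves(plan=[[[0, 0, 0, 0, 0, 0], [0, 0, 0, 0, 0, 0], [0, 0, 0, 0, 0, 0], [0, 0, 0, 0, 0, 0], [0, 0, 0, 0, 0, 0], [0, 0, 0, 0, 0, 0], [0, 0, -0.5, 0, 0, 0], [0, 0, -1, 0, 0, 0], [0, 0, -1, 0, 0, 0], [0, 0, -1, 0, 0, 0], [0, 0, -1, 0, 0, 0], [0, 0, -1, 0, 0, 0]]], hand=1)

```text
clock: 44.3
tcp_pos: [0.4988, 0.3053, 0.1741]
tool_rot: [[-0.996, -0.087, -0.001], [-0.087, 0.996, -0.0], [0.001, -0.0, -1.0]]
force: [0.2, 0.8, -0.6]
finger_gap: 1.003
grip_force: 0.0
```

apply_moves(plan=[[[0.1, -1, 0, 0, 0, 0], [0.1, -1, 0, 0, 0, 0], [0.1, -1, 0, 0, 0, 0], [0, -1, 0, 0, 0, 0], [0, -1, 0, 0, 0, 0], [0, -1, 0, 0, 0, 0], [0, 0, 0, 0, 0, 0], [0, 0, 0, 0, 0, 0]]])

```text
clock: 45.1
tcp_pos: [0.5058, 0.1247, 0.1729]
tool_rot: [[-0.996, -0.085, -0.0], [-0.085, 0.996, -0.0], [0.0, 0.0, -1.0]]
force: [-0.3, -0.1, -0.1]
finger_gap: 1.002
grip_force: 0.0
```

```bash
python3 go.py
python3 - <<'E'
from fit import *
s=snap('top','fin_top.png');s2=snap('scene')
a=cv2.resize(s['frame'][140:280,110:220],(314,400),interpolation=2);d=cv2.resize(s['frame'][140:280,410:530],(343,400),interpolation=2)
b=cv2.resize(s2['frame'][270:430,100:270],(200,188),interpolation=2);e=cv2.resize(s2['frame'][100:230,280:440],(280,228),interpolation=2)
c=np.zeros((600,660,3),np.uint8);c[:400,:314]=a;c[:400,316:659]=d;b=cv2.resize(b,(200,190));c[400:590,:200]=b;c[400:600,316:596]=cv2.resize(e,(280,200))
cv2.imwrite('pics/fin.png',c[:,:,::-1])
E
```

```text
t 45.1 tcp [0.5058 0.1247 0.1729] psi -175.13 tilt [-0.0004 -0.    ] gap 1.0023254078808117 q7 26.0 F [-0.3 -0.1 -0.1]
```

View pics/fin.png

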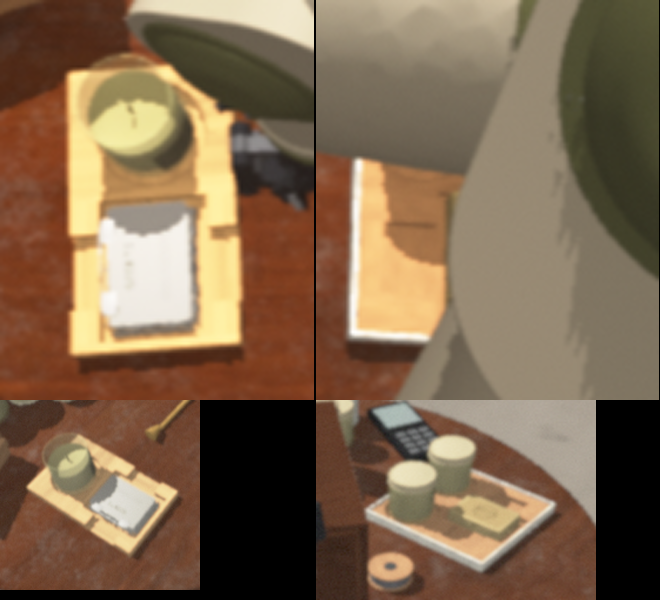

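The board holds the tester at (135,110) and the card box at (148,265). The tray holds both jars at (412,490) and (452,465) and the tin at (487,515), all upright and seated. The spool and snuffer have not been moved.

```bash
python3 -c "
from rig import arm
print(arm.hand_in())"
```

```text
the job is handed in; nothing more can be done
None
```

I handed the job in at about 45 s: both sealed jars and the wax tin are seated in the gift tray, and the tester candle and card box in the tester board, all upright and let go, with the snuffer and ribbon spool left where they lay.

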